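# Square up the bell-strap blanks and spray them

## Task

Lay all the full-length steel blanks (100 mm long) flat and side by side in the fence corner: the first with its long side flush against the side fence, each next one flush against its neighbour, and every one with its end square and flush against the end stop. Any short offcuts (60 mm long) go into the black scrap crate, including one that may have been left in the fence corner. Once the blanks are squared up, press the spray can's cap fully down and let it come up again; leave the blanks squared, and do not disturb the cowbell, hammer and rivet pot.

Things in the scene. Friction and masses are not known exactly. Their poses are not given: they have to be found in the camera images.
- blank1: flat steel bar blank, 100 x 40 x 15 mm, 0.3 to 0.6 kg, lying flat on the bench; origin at its centre, x along its 100 mm length, y along its 40 mm width, z its thickness. Two or three of the three blanks are present (absent: None)
- blank2: flat steel bar blank, 100 x 40 x 15 mm, 0.3 to 0.6 kg, lying flat on the bench; origin at its centre, x along its 100 mm length, y along its 40 mm width, z its thickness. Two or three of the three blanks are present (absent: None)
- blank3: flat steel bar blank, 100 x 40 x 15 mm, 0.3 to 0.6 kg, lying flat on the bench; origin at its centre, x along its 100 mm length, y along its 40 mm width, z its thickness. Two or three of the three blanks are present (absent: None)
- offcut1: short steel offcut, 60 x 40 x 15 mm, about 0.27 kg, otherwise like the blanks; origin at its centre, x along its 60 mm length, y along its 40 mm width. One or both of the two offcuts are present (absent: None); if present, this one lies in the fence corner area, clear of the fences
- offcut2: short steel offcut, 60 x 40 x 15 mm, about 0.27 kg, otherwise like the blanks; origin at its centre, x along its 60 mm length, y along its 40 mm width. One or both of the two offcuts are present (absent: None); if present, this one lies on the bench among the blanks
- corner (a point): inner corner of the fixed dark steel fence, at bench level, z up. End stop: inner face x = 0, from the corner 150 mm along -y. Side fence: inner face y = 0, 150 mm along -x. Both bars 20 mm high, 30 mm wide, outside; inside (x < 0, y < 0) is bare bench. Squared blanks lie along x, centres at x = -50 mm, y = -20 (first), -60 (second), -100 mm (third)
- crate_in (a point): centre of the inner floor of the black open scrap crate, 5 mm above the bench; crate fixed, outside 220 (x) x 170 (y) x 60 mm high, walls 5 mm; axes along the crate's sides
- cap_top (a point): centre of the top of the spray can's black push cap (24 mm across), 170 mm above the bench when up; the can (aluminium, 52 mm across) stands fixed in a holder behind the side fence (85 x 85 mm foot plate) and its cap moves straight down
- cap (a joint): travel of the sprung cap: 0 up, 0.008 m fully down; about 2 N to start it, 8 N at the bottom; it springs back by itself
- cowbell: bystander: brass bell, 72 mm across, 103 mm high with its loop, standing on its mouth; origin at centre of underside
- hammer: bystander: hammer lying on the bench, about 0.3 m long; origin near its middle
- rivet_pot: bystander: open steel pot, 80 mm across, 70 mm high; origin at centre of underside
There are look-alikes about, which are no part of the job. What is shaped like the offcut1 but red is not meant.

How it is judged:
By the outcome, as a careful person would: the job done as asked, in the order asked, and still so for the second after the job is handed in, with the robot touching nothing.
Of blank1, blank2, blank3 only 2 to 3 are there at a start; the rules pass over those that are not, and their reading is None.
Of offcut1, offcut2 only 1 to 2 are there at a start; the rules pass over those that are not, and their reading is None.
At some moment in a run one of blank1, blank2, blank3 may be knocked a few centimetres aside while the robot is not near it.
Once in a run the grip may slacken for a moment while it holds something.
It also fails if it takes over 210 s, if anything falls off the work surface, if the arm or the gripper's body presses on something with over 40 N, if the wrist force passes 120 N, or if a joint passes its speed limit or range.

## Robot

A 6-joint arm with a two-finger parallel gripper is mounted at the origin on the work surface. World frame = base frame: x ahead of the robot, y to its left, z up, the work surface at z = 0. Lengths are in mm, angles in rad, forces in N, time in s.
With the tool pointing down it reaches from about 325 to 775 mm from the base axis. Payload 9.3 kg.
Tool frame: the origin (TCP) lies midway between the tips of the shut fingers; the grasp point (between the pads) lies 19 mm behind it (r.tcp_to_grasp is the distance from the TCP to the grasp point, in mm); z points along the fingers, y is the line along which they close (so a half turn about z gives the same grasp; the last joint's range is limited). The gripper opens to 85 mm and grips with 20 to 120 N. Pads are 22 mm wide; open, the fingers measure 114 mm over their backs; the gripper's body (76 mm by 85 mm) begins 54 mm behind the grasp point. The pads swing forward as they close: fully open they stand 13 mm farther back than shut.
Start: joints at [1.022, 0.259, 0.021, 1.334, 0, 1.418], TCP at [212.051, 507.475, 231.279] pointing down, gripper open.
Joint ranges: [-3.04, 3.04], [-0.91, 1.82], [-1.04, 1.36], [-1.92, 1.95], [-1.52, 1.45], [-3.14, 3.14]. Speed limits (rad/s): [2.22, 2.22, 2.79, 3.14, 3.14, 3.14].

## Interface

Orientations are given as a unit quaternion [x, y, z, w].
In Python, from cell import r gives the robot as it stands.
- The arm moves only by the tool arm_command, never from a script. Its argument "moves" is a list that holds one entry, the list of rows, each a list of 7 numbers: the opening, from 0 (shut) to 1 (fully open), then the shift along the world's x, y, z each as a share of 0.3 m, from -1 to 1, then the turn, a rotation vector about the world's x, y, z each as a share of 360 degrees, from -1 to 1. In form: [[[jaw, dx, dy, dz, wx, wy, wz], ...]]. A call has 1 to 10 rows; each row is the pose to reach, as a shift and turn from the pose commanded when the call began, turning the shorter way round; what a row does not reach only later rows make up. A row lasts 1/8 s, in which the tool goes at most 62.5 mm and 10.7 degrees, less where a joint would pass 70% of its speed; a pose out of reach is approached as far as the arm can. A call with a number of a shift or a turn outside -1 to 1 is refused whole. A call with a gripper value outside its range is refused whole. The fingers move at their own pace and stop on an object; "newtons" is the grip in N (left out, the last holds). Time passes only in rows, so rows that repeat a pose let the fingers close. It gives the time, the measured TCP pose, the force, the opening and the grip force at its end, in the units of the state.
- r.state(): the state, without advancing time (a new reading comes with each control period).
- r.capture(name): name is "side" or "top" or "wrist"; returns a dict with "img" (384x512x3 uint8, red, green, blue), "z_map" (384x512 float32, mm along the optical axis (not along the pixel's ray), 0 where there is no reading), "fx", "fy", "cx", "cy" (pixels), "camera_from_world" (4x4, takes a point from world to camera coordinates); the wrist camera has in their place "hand_eye" (4x4, takes a point from camera to tool coordinates, whose origin is the TCP and whose axes are the flange's). Camera axes: x right, y up, looking along -z (the intrinsics and any distortion apply to the point x, -y, -z); pixel columns grow to the right and rows downward; lengths in mm; the calibration is good to about 2 mm. A picture is of the moment at which its call begins: read the wrist's pose just before it.
- r.job_done(): hands the job in; it is judged then, once.
Trained networks look in the newest picture that a camera, given by its name, has taken for a name from the list of things; names that differ only in an ending like _2 or _b are one class to them, and where a whole thing is asked for, a point or a joint stands for the part that bears it (a point fixed in the world has none). Each returns a list of dicts, best first, with "score" (0 to 1); they miss things now and then, are a little off and sometimes report something else, mostly with a low value. They report only what shows in the picture. A call takes as long as a camera call. They do not tell look-alikes from the thing itself.
- r.recognise(thing, camera): "xy" ([column, row] in pixels, amid what is visible of it).
- r.masks_of(thing, camera): "region" (384x512 bool, what is visible of it) and "xy" ([column, row] in pixels, amid what is visible of it).
The state is a dict: "clock": time; "q": joint angles; "qvel": joint speeds; "effort": joint torques, N m; "tcp_pos": TCP position; "tcp_rot": TCP orientation; "force": force on the tool from outside, world axes, zero at the start; "torque": the same for the moment, N m; "gripper_width": finger opening in mm; "grip_force": force on a finger pad.
Only numpy, scipy, OpenCV 4.12 (cv2) and the standard library are available. Lean on these libraries where they do the work, as an engineer would, in place of code of your own. Each camera call takes 0.05 s, during which the arm holds its last target. There are 200 camera calls.

## Working session

There is one attempt and no reset: what is moved stays moved. The work goes in short steps, Python scripts to look and compute and a tool call to move; the robot and the scene stay as the last step left them, time stands still between calls to the robot, and variables do not carry over. Pictures are saved under pics/ and viewed, at most 14 in all, crops included, and the job is handed in when it is done.

Besides the shell and the picture viewer there is one more tool, called after "Call:" by a JSON object that holds its "name" and its "arguments", one argument or row to a line. arm_command: Moves the arm, as the interface text tells. Shift numbers are shares of 0.3 m and turn numbers shares of 360 degrees, none past 1 either way. Its arguments: {"type":"object","properties":{"moves":{"type":"array","items":{"type":"array","items":{"type":"array","items":{"type":"number"}}}},"newtons":{"type":"number"}},"required":["moves"]}

```bash
ls; mkdir -p pics
python3 - <<'E'
from cell import r
import cv2,numpy as np
s=r.state();print({k:np.round(v,3) for k,v in s.items()})
ims=[]
for c in("top","side"):
    d=r.capture(c);ims.append(d)
    cv2.imwrite(f"pics/{c}0.png",cv2.resize(d["img"][:,:,::-1],(800,600)))
    print(c,d["fx"],d["fy"],d["cx"],d["cy"],np.round(d["camera_from_world"],3).tolist(),[k for k in d])
E
```

```text
pics
{'clock': np.float64(0.0), 'q': array([1.022, 0.259, 0.021, 1.334, 0.   , 1.418]), 'qvel': array([ 0.002,  0.   , -0.001,  0.001, -0.   ,  0.   ]), 'effort': array([-0.0000e+00, -5.5564e+01,  3.4453e+01,  1.4000e-02, -0.0000e+00,
       -0.0000e+00]), 'tcp_pos': array([211.911, 507.253, 230.669]), 'tcp_rot': array([ 0.197,  0.98 , -0.001, -0.   ]), 'force': array([ 0.028, -1.135,  0.335]), 'torque': array([-0.075,  0.013, -0.012]), 'grip_force': np.float64(0.0), 'gripper_width': np.float64(85.547)}
top 448.89189644335147 448.89189644335147 257.8038754807646 186.07487486553552 [[-0.025, -1.0, -0.011, -5.282], [0.995, -0.026, 0.101, -611.536], [-0.101, -0.008, 0.995, -1418.925], [0.0, 0.0, 0.0, 1.0]] ['img', 'z_map', 'fx', 'fy', 'cx', 'cy', 'camera_from_world']
side 482.9878352340043 482.9878352340043 249.5009197349949 193.86555541568242 [[0.998, -0.061, 0.014, -609.051], [0.038, 0.773, 0.633, -66.655], [-0.049, -0.631, 0.774, -1384.479], [0.0, 0.0, 0.0, 1.0]] ['img', 'z_map', 'fx', 'fy', 'cx', 'cy', 'camera_from_world']
```

View pics/top0.png

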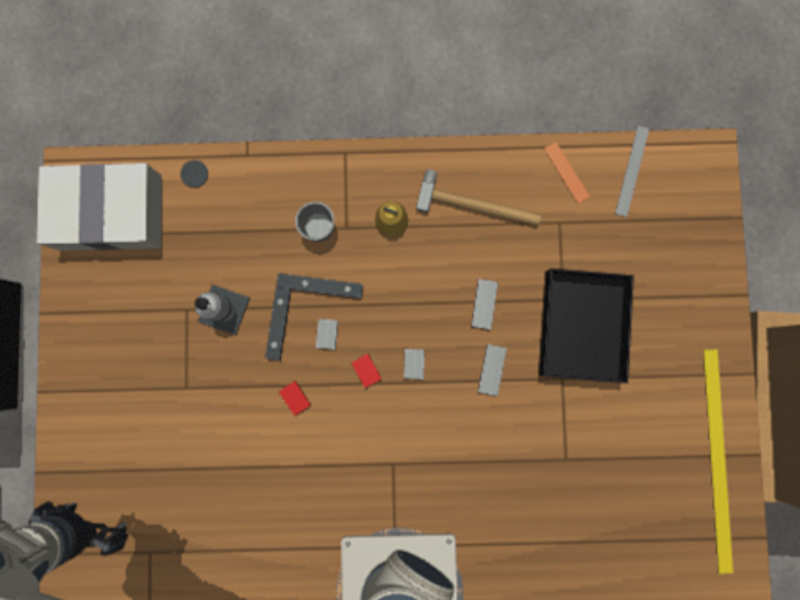

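View pics/side0.png

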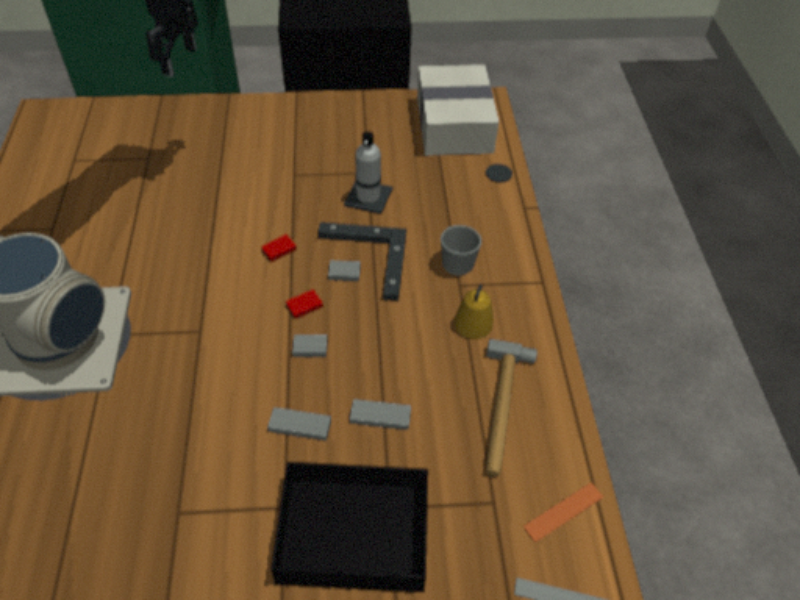

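The top picture shows two grey full-length blanks at (484,304) and (491,370). There is one offcut at (414,364) and one in the fence corner at (326,333), plus two red look-alikes. The end stop is the upper bar and the side fence the left one. The can is at (212,305) and the crate at (586,325). The side view agrees.

```bash
cat > h.py <<'E'
from cell import r
import cv2,numpy as np
from scipy.spatial.transform import Rotation as R
def cap(c):
    s=r.state(); d=r.capture(c)
    if c=="wrist":
        T=np.eye(4);T[:3,:3]=R.from_quat(s["tcp_rot"]).as_matrix();T[:3,3]=s["tcp_pos"];d["W"]=T@d["hand_eye"]
    else: d["W"]=np.linalg.inv(d["camera_from_world"])
    return d
def world(d):
    v,u=np.mgrid[0:384,0:512].astype(float);z=d["z_map"]
    P=np.stack([(u-d["cx"])/d["fx"]*z,-(v-d["cy"])/d["fy"]*z,-z],-1)
    return P@d["W"][:3,:3].T+d["W"][:3,3]
def onplane(d,uv,z0):
    uv=np.asarray(uv,float).reshape(-1,2)
    D=np.stack([(uv[:,0]-d["cx"])/d["fx"],-(uv[:,1]-d["cy"])/d["fy"],-np.ones(len(uv))],-1)@d["W"][:3,:3].T
    o=d["W"][:3,3];return o+D*((z0-o[2])/D[:,2])[:,None]
def rect(xy):
    (c,(w,h),a)=cv2.minAreaRect(np.asarray(xy,np.float32))
    if w<h:w,h,a=h,w,a+90
    return np.round(c,1),round(w,1),round(h,1),round((a+90)%180-90,1)
def grey(d):
    hsv=cv2.cvtColor(d["img"],cv2.COLOR_RGB2HSV)
    return (hsv[...,1]<60)&(hsv[...,2]>110)
def blobs(d,mask,zlo,zhi,zp,amin=60,box=(150,750,-500,500)):
    """rectangles of mask pixels with height in zlo..zhi, projected on plane zp"""
    P=world(d);m=mask&(P[...,2]>zlo)&(P[...,2]<zhi)&(d["z_map"]>0)
    m&=(P[...,0]>box[0])&(P[...,0]<box[1])&(P[...,1]>box[2])&(P[...,1]<box[3])
    n,l,st,_=cv2.connectedComponentsWithStats(m.astype(np.uint8))
    for i in range(1,n):
        if st[i,4]<amin: continue
        vs,us=np.nonzero(l==i)
        q=onplane(d,np.c_[us,vs],zp)[:,:2]
        print("px",us.mean().round(),vs.mean().round(),"n",len(us),"z",np.median(P[...,2][l==i]).round(1),*rect(q))
E
python3 - <<'E'
from h import *
for c in("top","side"):
    d=cap(c);print(c);print("grey");blobs(d,grey(d),3,30,15)
    hsv=cv2.cvtColor(d["img"],cv2.COLOR_RGB2HSV)
    print("dark");blobs(d,(hsv[...,2]<110)&(hsv[...,1]<110),10,30,20)
    print("tall");blobs(d,np.ones((384,512),bool),40,300,60)
    print("cap");blobs(d,hsv[...,2]<90,150,185,170,8)
    for t in("cap_top","blank1","offcut1","crate_in","rivet_pot","cowbell"):
        print(t,[(np.round(o["xy"]).tolist(),round(o["score"],2)) for o in r.recognise(t,c)])
E
```

```text
top
grey
px 310.0 194.0 n 379 z 14.3 [ 581.4 -188.8] 99.5 41.2 -10.5
px 208.0 214.0 n 222 z 15.2 [527.  142.2] 59.0 39.3 -6.4
px 315.0 237.0 n 391 z 14.2 [ 444.8 -199.7] 100.7 41.3 -12.4
px 265.0 233.0 n 230 z 14.7 [460.8 -38.6] 60.5 39.6 -5.3
dark
px 192.0 194.0 n 884 z 19.8 [554. 167.] 179.9 179.9 -9.1
px 398.0 211.0 n 119 z 20.4 [ 521.  -468.4] 207.5 13.1 -6.2
tall
px 250.0 144.0 n 90 z 61.4 [742.5   2.3] 48.0 22.7 88.5
px 200.0 149.0 n 64 z 67.9 [732.7 157.2] 77.0 34.4 -89.0
px 94.0 151.0 n 77 z 72.9 [736.2 499.3] 36.5 22.5 0.7
px 377.0 207.0 n 605 z 56.8 [ 529.3 -388.8] 219.5 173.8 -6.3
px 136.0 196.0 n 345 z 129.3 [585.4 366.7] 77.7 53.6 74.6
px 76.0 339.0 n 61 z 288.6 [151.  551.2] 33.9 22.0 -86.2
cap
px 129.0 194.0 n 56 z 169.3 [582.  355.2] 23.6 20.5 88.5
cap_top [([127.0, 196.0], 0.58), ([265.0, 233.0], 0.28)]
blank1 [([306.0, 197.0], 0.94), ([314.0, 239.0], 0.62)]
offcut1 [([265.0, 234.0], 0.78), ([185.0, 255.0], 0.65), ([206.0, 212.0], 0.62), ([234.0, 240.0], 0.59)]
crate_in [([377.0, 208.0], 0.68)]
rivet_pot [([200.0, 145.0], 0.77)]
cowbell [([251.0, 141.0], 0.89)]
side

[... 342 characters left out ...]
191.0 179.5 81.1
tall
px 105.0 40.0 n 124 z 276.2 [ 96.9 795.3] 122.0 52.8 -83.1
px 277.0 83.0 n 110 z 69.6 [735.1 505.7] 73.8 31.2 84.2
px 235.0 105.0 n 509 z 107.3 [585. 406.] 194.9 54.2 87.0
px 287.0 156.0 n 171 z 58.5 [733.6 150.1] 100.7 34.8 -89.8
px 297.0 197.0 n 87 z 58.8 [742.   -9.8] 65.9 19.1 78.3
px 223.0 334.0 n 1371 z 56.8 [ 529.4 -399.4] 219.6 177.3 -6.4
cap
px 235.0 88.0 n 54 z 166.5 [583.7 342.7] 39.0 18.7 87.5
cap_top [([232.0, 88.0], 0.55)]
blank1 [([189.0, 269.0], 0.8)]
offcut1 [([200.0, 220.0], 0.81), ([180.0, 155.0], 0.77), ([223.0, 172.0], 0.55), ([194.0, 193.0], 0.55)]
crate_in [([226.0, 335.0], 0.88)]
rivet_pot [([295.0, 159.0], 0.56)]
cowbell [([306.0, 201.0], 0.96)]
```

Call:
{"name": "arm_command", "arguments": {
  "moves": [
    [[1,0.72,-1,0.2,0,0,0.0456],[1,0.72,-1,0.2,0,0,0.0456],[1,0.72,-1,0.2,0,0,0.0456],[1,0.72,-1,0.2,0,0,0.0456],[1,0.72,-1,0.2,0,0,0.0456],[1,0.72,-1,0.2,0,0,0.0456],[1,0.72,-1,0.2,0,0,0.0456],[1,0.72,-1,0.2,0,0,0.0456]]
  ],
  "newtons": 60
}}

```text
clock: 1.8
tcp_pos: [428.0, 207.3, 291.2]
tcp_rot: [0.055, 0.998, 0.0, -0.0]
force: [-0.5, -0.1, 0.0]
gripper_width: 85.3
grip_force: 0.0
```

Call:
{"name": "arm_command", "arguments": {
  "moves": [
    [[1,0.3,-0.22,0,0,0,0],[1,0.3,-0.22,0,0,0,0],[1,0.3,-0.22,0,0,0,0],[1,0.3,-0.22,0,0,0,0]]
  ]
}}

```text
clock: 2.3
tcp_pos: [517.2, 142.8, 291.0]
tcp_rot: [0.054, 0.999, 0.0, -0.001]
force: [-0.4, -0.6, -0.1]
gripper_width: 85.2
grip_force: 0.0
```

```bash
cat >> h.py <<'E'
def yaw(s): 
    y=R.from_quat(s["tcp_rot"]).as_matrix()[:,1]; return np.degrees(np.arctan2(y[1],y[0]))
def go(x,y,z,a=None):
    """print shift shares to reach world x,y,z and closing-line angle a (deg)"""
    s=r.state();p=s["tcp_pos"];t=0 if a is None else (a-yaw(s)+90)%180-90
    print("to",(x,y,z,a),"shares",np.round((np.array([x,y,z])-p)/300,4),"turn",round(t/360,4))
def st():
    s=r.state();print("t",round(float(s["clock"]),2),"tcp",np.round(s["tcp_pos"],1),"yaw",round(yaw(s),1),"F",np.round(s["force"],1),"w",round(float(s["gripper_width"]),1),"g",round(float(s["grip_force"]),1))
E
python3 - <<'E'
from h import *
st();d=cap("wrist");cv2.imwrite("pics/w1.png",d["img"][:,:,::-1])
print("grey");blobs(d,grey(d),5,30,15,200)
hsv=cv2.cvtColor(d["img"],cv2.COLOR_RGB2HSV)
print("dark");blobs(d,(hsv[...,2]<110)&(hsv[...,1]<110),12,30,20,200)
E
```

```text
t 2.3 tcp [517.2 142.8 291. ] yaw 83.8 F [-0.4 -0.6 -0.1] w 85.2 g 0.0
grey
px 22.0 133.0 n 1915 z 15.6 [ 443.3 -203.8] 100.9 42.9 -12.2
px 131.0 134.0 n 1142 z 15.6 [460.2 -42.4] 59.9 41.2 -3.6
px 298.0 199.0 n 3570 z 20.6 [555.6 163.1] 181.6 180.2 -9.0
px 256.0 165.0 n 1018 z 15.5 [525.9 137.4] 60.8 39.2 -6.2
px 378.0 193.0 n 633 z 8.6 [588.7 322.7] 107.6 55.4 19.2
px 59.0 217.0 n 1458 z 15.5 [ 579.6 -192.4] 102.6 42.5 -10.4
px 475.0 261.0 n 246 z 18.1 [735.4 491.8] 41.6 31.8 -17.1
dark
px 284.0 197.0 n 351 z 16.9 [577.4 183.8] 216.2 105.5 -53.6
```

View pics/w1.png

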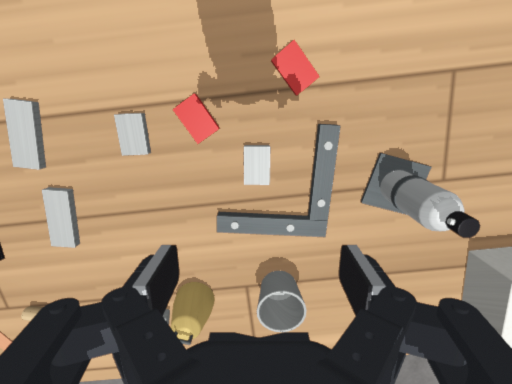

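The wrist view shows the offcut at (256,165) inside the fence, the other offcut at (131,134) and the blanks at (24,133) and (60,217). The measured rectangles fit the given sizes, so I'll grasp the corner offcut.

Call:
{"name": "arm_command", "arguments": {
  "moves": [
    [[1,0.03,-0.0145,-0.3,0,0,0],[1,0.03,-0.0145,-0.5,0,0,0],[1,0.03,-0.0145,-0.7,0,0,0],[1,0.03,-0.0145,-0.85,0,0,0],[1,0.03,-0.0145,-0.93,0,0,0],[1,0.03,-0.0145,-0.963,0,0,0],[1,0.03,-0.0145,-0.963,0,0,0]]
  ]
}}

```text
clock: 3.22
tcp_pos: [526.9, 138.0, 3.0]
tcp_rot: [0.054, 0.999, 0.0, 0.0]
force: [-0.0, 0.2, 0.9]
gripper_width: 85.2
grip_force: 0.0
```

Call:
{"name": "arm_command", "arguments": {
  "moves": [
    [[0,0,0,0,0,0,0],[0,0,0,0,0,0,0],[0,0,0,0,0,0,0],[0,0,0,0,0,0,0],[0,0,0,0,0,0,0],[0,0,0,0,0,0,0]]
  ],
  "newtons": 80
}}

```text
clock: 3.98
tcp_pos: [527.7, 137.3, 3.8]
tcp_rot: [0.055, 0.999, 0.0, 0.001]
force: [-1.5, 0.7, 11.1]
gripper_width: 37.8
grip_force: 80.4
```

Call:
{"name": "arm_command", "arguments": {
  "moves": [
    [[0,0,0,0.1,0,0,0],[0,0,0,0.2,0,0,0],[0,0,0,0.4,0,0,0],[0,0,0,0.5,0,0,0],[0,0,0,0.5,0,0,0]]
  ]
}}

```text
clock: 4.6
tcp_pos: [528.1, 137.2, 154.7]
tcp_rot: [0.055, 0.999, 0.0, 0.002]
force: [-0.3, -0.5, -2.1]
gripper_width: 38.7
grip_force: 53.3
```

Call:
{"name": "arm_command", "arguments": {
  "moves": [
    [[0,0.08,-0.9,0,0,0,0],[0,0.08,-0.9,0,0,0,0],[0,0.08,-0.9,0,0,0,0],[0,0.08,-0.9,0,0,0,0],[0,0.08,-0.9,0,0,0,0],[0,0.08,-0.9,0,0,0,0]]
  ]
}}

```text
clock: 5.35
tcp_pos: [550.4, -133.9, 150.7]
tcp_rot: [0.056, 0.998, 0.0, -0.001]
force: [-0.3, 0.4, -3.4]
gripper_width: 37.4
grip_force: 85.2
```

Call:
{"name": "arm_command", "arguments": {
  "moves": [
    [[0,0.07,-0.893,0,0,0,0],[0,0.07,-0.893,0,0,0,0],[0,0.07,-0.893,0,0,0,0],[0,0.07,-0.893,0,0,0,0],[0,0.07,-0.893,0,0,0,0],[0,0.07,-0.893,0,0,0,0],[0,0.07,-0.893,-0.15,0,0,0]]
  ]
}}

```text
clock: 6.22
tcp_pos: [574.1, -399.7, 110.1]
tcp_rot: [0.054, 0.999, -0.002, 0.003]
force: [0.4, -1.1, -2.4]
gripper_width: 37.4
grip_force: 85.2
```

Run:
```python
from h import *
st();d=cap("wrist");cv2.imwrite("pics/w2.png",d["img"][:,:,::-1])
P=world(d);m=(P[...,2]>54)&(P[...,2]<66)&(P[...,1]<-290)
v,u=np.nonzero(m);q=onplane(d,np.c_[u,v],60)[:,:2];print(len(u),rect(q))
```

```text
t 6.22 tcp [ 574.1 -399.7  110.1] yaw 83.8 F [ 0.4 -1.1 -2.4] w 37.4 g 85.2
5828 (array([ 537.2, -397.6]), 202.0, 169.1, -6.4)
```

View pics/w2.png

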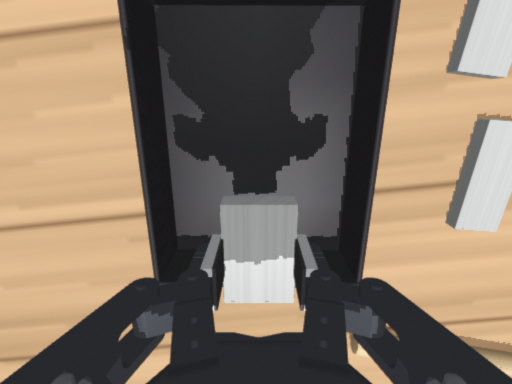

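The offcut is held at (258,250), over the crate's far half and clear of its walls.

Call:
{"name": "arm_command", "arguments": {
  "moves": [
    [[0,-0.01,0,-0.2,0,0,0],[0,-0.01,0,-0.29,0,0,0],[0,-0.01,0,-0.325,0,0,0],[0,-0.01,0,-0.325,0,0,0],[0.65,-0.01,0,-0.325,0,0,0],[0.65,-0.01,0,-0.325,0,0,0],[0.65,-0.01,0,-0.25,0,0,0],[0.65,-0.01,0,-0.1,0,0,0],[0.65,-0.01,0,0.1,0,0,0],[0.65,-0.01,0,0.25,0,0,0]]
  ]
}}

```text
clock: 7.52
tcp_pos: [569.3, -401.0, 186.0]
tcp_rot: [0.055, 0.999, -0.001, 0.001]
force: [-0.1, -0.3, 0.6]
gripper_width: 55.5
grip_force: 0.0
```

Run:
```python
from h import *
st();d=cap("wrist")
blobs(d,grey(d),2,30,15,200)
go(460.2,-42.2,150,86)
```

```text
t 7.53 tcp [ 569.3 -401.   186. ] yaw 83.7 F [-0.1 -0.3  0.6] w 55.5 g 0.0
px 439.0 43.0 n 3560 z 15.6 [ 453.  -209.2] 82.2 45.6 -13.3
px 440.0 163.0 n 3047 z 15.5 [ 580.4 -195.3] 100.0 43.8 -11.0
px 268.0 179.0 n 2908 z 19.9 [ 576.7 -387.5] 75.3 72.6 83.7
to (460.2, -42.2, 150, 86) shares [-0.3673  1.1993 -0.1409] turn 0.0063
```

Call:
{"name": "arm_command", "arguments": {
  "moves": [
    [[1,-0.18,0.6,0,0,0,0],[1,-0.367,1,-0.14,0,0,0.006],[1,-0.367,1,-0.14,0,0,0.006],[1,-0.367,1,-0.14,0,0,0.006],[1,-0.367,1,-0.14,0,0,0.006],[1,-0.367,1,-0.14,0,0,0.006],[1,-0.367,1,-0.14,0,0,0.006]]
  ]
}}

```text
clock: 8.45
tcp_pos: [459.4, -100.6, 141.1]
tcp_rot: [0.035, 0.999, -0.0, 0.001]
force: [-0.5, -0.4, 0.1]
gripper_width: 85.4
grip_force: 0.0
```

Call:
{"name": "arm_command", "arguments": {
  "moves": [
    [[1,0,0.2,0,0,0,0],[1,0,0.2,0,0,0,0]]
  ]
}}

```text
clock: 8.7
tcp_pos: [459.8, -39.5, 140.7]
tcp_rot: [0.035, 0.999, 0.0, 0.0]
force: [0.7, 1.0, 0.7]
gripper_width: 85.6
grip_force: 0.0
```

Run:
```python
from h import *
st();d=cap("wrist")
blobs(d,grey(d),5,30,15,200,(150,620,-300,60))
```

```text
t 8.7 tcp [459.8 -39.5 140.7] yaw 86.0 F [0.7 1.  0.7] w 85.6 g 0.0
px 95.0 178.0 n 3953 z 15.5 [ 443.2 -203.3] 101.5 42.5 -13.1
px 256.0 185.0 n 2295 z 15.5 [459.6 -42.9] 60.1 39.9 -3.5
px 125.0 268.0 n 542 z 15.4 [ 544.  -200.7] 51.3 25.4 -42.7
```

Call:
{"name": "arm_command", "arguments": {
  "moves": [
    [[1,0,-0.011,-0.2,0,0,0],[1,0,-0.011,-0.38,0,0,0],[1,0,-0.011,-0.44,0,0,0],[1,0,-0.011,-0.452,0,0,0],[1,0,-0.011,-0.452,0,0,0],[0,0,-0.011,-0.452,0,0,0],[0,0,-0.011,-0.452,0,0,0],[0,0,-0.011,-0.452,0,0,0],[0,0,-0.011,-0.452,0,0,0],[0,0,-0.011,-0.452,0,0,0]]
  ]
}}

```text
clock: 10.0
tcp_pos: [459.4, -44.0, 5.9]
tcp_rot: [0.036, 0.999, -0.0, 0.001]
force: [-2.1, 1.7, 12.2]
gripper_width: 37.5
grip_force: 79.7
```

Call:
{"name": "arm_command", "arguments": {
  "moves": [
    [[0,0,0,0.1,0,0,0],[0,0,0,0.3,0,0,0],[0,0,-0.2,0.5,0,0,0],[0,0.02,-0.4,0.5,0,0,0],[0,0.04,-0.6,0.5,0,0,0],[0,0.06,-0.8,0.5,0,0,0],[0,0.08,-1,0.5,0,0,0],[0,0.08,-1,0.5,0,0,0]]
  ]
}}

```text
clock: 11.0
tcp_pos: [482.6, -347.8, 153.8]
tcp_rot: [0.038, 0.999, -0.0, -0.0]
force: [-0.2, 0.4, -2.7]
gripper_width: 37.4
grip_force: 82.4
```

Run:
```python
from h import *
st();go(488,-391.5,100,84);go(488,-391.5,13,84)
```

```text
t 11.0 tcp [ 482.6 -347.8  153.8] yaw 85.7 F [-0.2  0.4 -2.7] w 37.4 g 82.4
to (488, -391.5, 100, 84) shares [ 0.018  -0.1458 -0.1794] turn -0.0047
to (488, -391.5, 13, 84) shares [ 0.018  -0.1458 -0.4694] turn -0.0047
```

Call:
{"name": "arm_command", "arguments": {
  "moves": [
    [[0,0.018,-0.146,0,0,0,-0.0047],[0,0.018,-0.146,-0.18,0,0,-0.0047],[0,0.018,-0.146,-0.36,0,0,-0.0047],[0,0.018,-0.146,-0.46,0,0,-0.0047],[0,0.018,-0.146,-0.46,0,0,-0.0047],[0.65,0.018,-0.146,-0.46,0,0,-0.0047],[0.65,0.018,-0.146,-0.46,0,0,-0.0047],[0.65,0.018,-0.146,-0.35,0,0,-0.0047],[0.65,0.018,-0.146,-0.15,0,0,-0.0047],[0.65,0.018,-0.146,0.05,0,0,-0.0047]]
  ]
}}

```text
clock: 12.25
tcp_pos: [488.3, -387.7, 172.9]
tcp_rot: [0.051, 0.999, -0.001, 0.001]
force: [0.4, -1.2, -0.5]
gripper_width: 55.6
grip_force: 0.0
```

Call:
{"name": "arm_command", "arguments": {
  "moves": [
    [[1,0,0.2,0.1,0,0,0],[1,0.1,0.4,0.1,0,0,0],[1,0.26,0.6,0.1,0,0,0],[1,0.26,0.65,0.1,0,0,0],[1,0.26,0.65,0.1,0,0,0]]
  ]
}}

```text
clock: 12.88
tcp_pos: [567.3, -190.5, 201.2]
tcp_rot: [0.049, 0.999, -0.0, 0.001]
force: [-0.4, -0.0, 0.1]
gripper_width: 85.6
grip_force: 0.0
```

Run:
```python
from h import *
st();d=cap("wrist");cv2.imwrite("pics/w3.png",d["img"][:,:,::-1])
blobs(d,grey(d),2,32,15,200,(150,720,-600,260))
d=cap("top");blobs(d,grey(d),2,32,15,50,(150,720,-600,260))
```

```text
t 12.88 tcp [ 567.3 -190.5  201.2] yaw 84.4 F [-0.4 -0.   0.1] w 85.6 g 0.0
px 236.0 59.0 n 3780 z 15.6 [ 443.4 -204.3] 100.4 40.4 -13.1
px 79.0 122.0 n 2007 z 20.6 [ 489.  -391.3] 60.4 42.4 -5.6
px 258.0 180.0 n 2586 z 15.5 [ 580.  -193.7] 101.5 40.0 -10.5
px 89.0 189.0 n 1685 z 20.4 [ 569.5 -403.3] 64.0 43.7 -6.5
px 490.0 192.0 n 967 z 20.6 [620.9  94.7] 57.7 29.4 80.9
px 374.0 196.0 n 217 z 19.1 [ 570.4 -396.8] 59.2 38.6 -8.6
px 371.0 221.0 n 224 z 19.4 [ 491.  -384.8] 60.6 38.7 -6.4
```

View pics/w3.png

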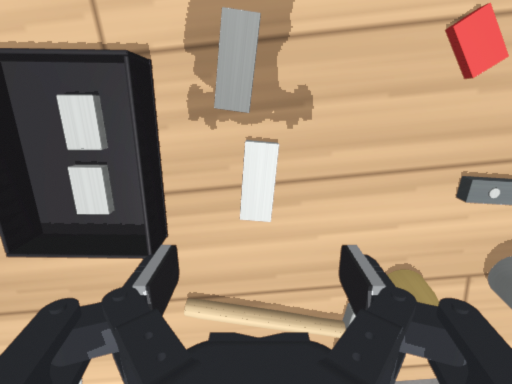

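Both offcuts are in the crate at (83,122) and (91,190). The blank lies at (260,180), so I'll grasp it next.

Call:
{"name": "arm_command", "arguments": {
  "moves": [
    [[1,0.042,-0.011,-0.2,0,0,-0.0136],[1,0.042,-0.011,-0.4,0,0,-0.0136],[1,0.042,-0.011,-0.57,0,0,-0.0136],[1,0.042,-0.011,-0.625,0,0,-0.0136],[1,0.042,-0.011,-0.644,0,0,-0.0136],[1,0.042,-0.011,-0.644,0,0,-0.0136],[0,0.042,-0.011,-0.644,0,0,-0.0136],[0,0.042,-0.011,-0.644,0,0,-0.0136],[0,0.042,-0.011,-0.644,0,0,-0.0136],[0,0.042,-0.011,-0.644,0,0,-0.0136]]
  ],
  "newtons": 100
}}

```text
clock: 14.22
tcp_pos: [579.6, -195.8, 8.2]
tcp_rot: [0.093, 0.996, 0.0, 0.001]
force: [-2.4, 4.2, 11.9]
gripper_width: 36.3
grip_force: 99.1
```

Call:
{"name": "arm_command", "arguments": {
  "moves": [
    [[0,0,0,0,0,0,0],[0,0,0,0.1,0,0,0],[0,0,0,0.2,0,0,0],[0,0,0.2,0.3,0,0,0],[0,0,0.4,0.4,0,0,0],[0,-0.03,0.6,0.4,0,0,0],[0,-0.06,0.8,0.4,0,0,0],[0,-0.06,1,0.4,0,0,0],[0,-0.06,1,0.4,0,0,0]]
  ]
}}

```text
clock: 15.35
tcp_pos: [559.9, 108.0, 126.5]
tcp_rot: [0.09, 0.996, 0.0, -0.0]
force: [0.2, -0.9, -4.3]
gripper_width: 36.4
grip_force: 102.3
```

Run:
```python
from h import *
st();go(545,160,120,81);go(562,176,120,81)
```

```text
t 15.35 tcp [559.9 108.  126.5] yaw 79.6 F [ 0.2 -0.9 -4.3] w 36.4 g 102.3
to (545, 160, 120, 81) shares [-0.0497  0.1734 -0.0215] turn 0.0038
to (562, 176, 120, 81) shares [ 0.007   0.2268 -0.0215] turn 0.0038
```

Call:
{"name": "arm_command", "arguments": {
  "moves": [
    [[0,0.007,0.227,-0.02,0,0,0.0038],[0,0.007,0.227,-0.02,0,0,0.0038],[0,0.007,0.227,-0.02,0,0,0.0038]]
  ]
}}

```text
clock: 15.72
tcp_pos: [562.8, 171.8, 120.2]
tcp_rot: [0.081, 0.997, -0.0, -0.0]
force: [0.3, -0.6, -4.0]
gripper_width: 36.1
grip_force: 102.6
```

Run:
```python
from h import *
st();d=cap("wrist");cv2.imwrite("pics/w4.png",d["img"][:,:,::-1])
P=world(d)
m=(P[...,2]>17)&(P[...,2]<24)&(P[...,0]<680)&(P[...,1]<260)
v,u=np.nonzero(m);q=onplane(d,np.c_[u,v],20)[:,:2];print(len(u),rect(q))
d=cap("side")
m=world(d)[...,2];m=(m>17)&(m<23);v,u=np.nonzero(m);k=(v>135)&(v<195)&(u>195)&(u<265);q=onplane(d,np.c_[u,v][k],20)[:,:2];print(k.sum(),rect(q))
```

```text
t 15.72 tcp [562.8 171.8 120.2] yaw 80.7 F [ 0.3 -0.6 -4. ] w 36.1 g 102.6
6991 (array([521.3, 138.1]), 237.8, 235.8, 81.2)
573 (array([554.3, 145.1]), 218.1, 179.1, 82.7)
```

View pics/w4.png

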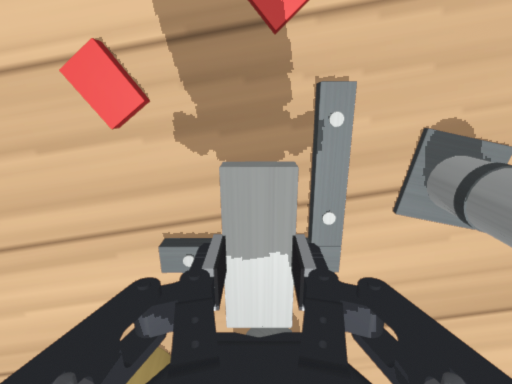

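The blank is held at (258,245). The side fence's inner top edge runs about (322,82) to (313,246), and the end stop's edge is near row 246.

Run:
```python
from h import *
d=cap("wrist");P=world(d)
g=np.array([0.9877,-0.1564]);h=np.array([0.1564,0.9877])
C0=np.array([624.2,213.0])
X=(P[...,:2]-C0)@g;Y=(P[...,:2]-C0)@h;Z=P[...,2]
m=(abs(Z-20)<2.5)&(Y>-10)&(Y<45)&(X<-30)&(X>-155)
for lo in range(-150,-40,20):
    k=m&(X>=lo)&(X<lo+20)
    print("side",lo,k.sum(),np.percentile(Y[k],[1,3,97,99]).round(1))
m=(abs(Z-20)<2.5)&(X>-12)&(X<45)&(Y<-95)&(Y>-152)
for lo in range(-150,-90,10):
    k=m&(Y>=lo)&(Y<lo+10)
    if k.sum()>5: print("end",lo,k.sum(),np.percentile(X[k],[1,3,97,99]).round(1))
k=(abs(Z-20)<2.5)&(abs(Y-15)<12)&(X<-100);print("Xmin",X[k].min())
k=(abs(Z-20)<2.5)&(abs(X-15)<12)&(Y<-90);print("Ymin",Y[k].min(), "zmed",np.median(Z[m]))
```

```text
side -150 918 [-1.1 -0.7 27.7 28.3]
side -130 788 [-1.1 -0.8 27.7 28.2]
side -110 796 [-1.2 -0.8 27.7 28.4]
side -90 743 [-1.1 -0.7 27.6 28.3]
side -70 692 [-1.1 -0.8 27.7 28.3]
side -50 618 [-1.1 -0.8 27.7 28.3]
end -150 282 [-1.2 -0.9 28.4 28.6]
end -140 280 [-1.5 -1.2 28.1 28.8]
end -130 214 [-1.2 -1.1 26.  27.2]
end -120 80 [-1.8 -1.5 10.4 12.8]
Xmin -151.1131058651675
Ymin -150.7598729480232 zmed 20.4751641810995
```

Call:
{"name": "arm_command", "arguments": {
  "moves": [
    [[0,-0.0113,0.012,-0.15,0,0,0.0008],[0,-0.0113,0.012,-0.3,0,0,0.0008],[0,-0.0113,0.012,-0.355,0,0,0.0008],[0,-0.0113,0.012,-0.371,0,0,0.0008],[0,-0.0113,0.012,-0.371,0,0,0.0008],[0.55,-0.0113,0.012,-0.371,0,0,0.0008],[0.55,-0.0113,0.012,-0.371,0,0,0.0008],[0.55,-0.0113,0.012,-0.371,0,0,0.0008],[0.55,-0.0113,0.012,-0.25,0,0,0.0008],[0.55,-0.0113,0.012,-0.1,0,0,0.0008]]
  ]
}}

```text
clock: 17.12
tcp_pos: [559.1, 175.5, 91.0]
tcp_rot: [0.079, 0.997, -0.0, -0.001]
force: [1.1, 0.0, -0.2]
gripper_width: 47.1
grip_force: 0.0
```

```bash
cat >> h.py <<'E'
C=np.array([622.9,211.9]);G=np.array([0.9877,-0.1564]);H=np.array([0.1564,0.9877])
def FW(X,Y): return C+X*G+Y*H
def WF(p): p=np.asarray(p)[:2]-C; return np.round([p@G,p@H],1)
def near(c="wrist",zmax=18.2):
    d=cap(c);P=world(d)
    X=(P[...,:2]-C)@G;Y=(P[...,:2]-C)@H
    m=grey(d)&(P[...,2]>11)&(P[...,2]<zmax)&(X>-200)&(X<8)&(Y>-160)&(Y<8)
    n,l,s_,_=cv2.connectedComponentsWithStats(m.astype(np.uint8))
    for i in range(1,n):
        if s_[i,4]<300: continue
        k=l==i;print("n",k.sum(),"X",np.percentile(X[k],[.5,50,99.5]).round(1),"Y",np.percentile(Y[k],[.5,50,99.5]).round(1),"rect",rect(np.c_[X[k],Y[k]]))
E
python3 - <<'E'
from h import *
st();near();print(WF(r.state()["tcp_pos"]))
E
```

```text
t 17.12 tcp [559.1 175.5  91. ] yaw 81.0 F [ 1.1  0.  -0.2] w 47.1 g 0.0
n 5373 X [-105.   -60.1   -5.5] Y [-67.1 -47.7 -27.6] rect (array([-55.2, -47.4]), 100.4, 40.1, 0.1)
[-54.8 -45. ]
```

Call:
{"name": "arm_command", "arguments": {
  "moves": [
    [[0,-0.0287,-0.181,0,0,0,0],[0,-0.0287,-0.181,0,0,0,0],[0,-0.0287,-0.181,0,0,0,0],[0,-0.0287,-0.181,-0.15,0,0,0],[0,-0.0287,-0.181,-0.26,0,0,0],[0,-0.0287,-0.181,-0.283,0,0,0],[0,-0.0287,-0.181,-0.283,0,0,0]]
  ]
}}

```text
clock: 18.05
tcp_pos: [551.3, 121.8, 5.9]
tcp_rot: [0.078, 0.997, 0.0, -0.0]
force: [0.3, 0.1, 0.7]
gripper_width: -0.2
grip_force: 0.0
```

Call:
{"name": "arm_command", "arguments": {
  "moves": [
    [[0,0.005,0.033,0,0,0,0],[0,0.008,0.05,0,0,0,0],[0,0.0105,0.066,0,0,0,0],[0,0.013,0.083,0,0,0,0],[0,0.0155,0.099,0,0,0,0],[0,0.0183,0.115,0,0,0,0],[0,0.0183,0.115,0,0,0,0]]
  ]
}}

```text
clock: 18.92
tcp_pos: [556.8, 155.8, 5.9]
tcp_rot: [0.079, 0.997, -0.0, 0.0]
force: [-0.7, -1.9, 3.6]
gripper_width: 0.0
grip_force: 1.9
```

Run:
```python
from h import *
st();near();print(WF(r.state()["tcp_pos"]))
```

```text
t 18.93 tcp [556.8 155.8   5.9] yaw 81.0 F [-0.7 -1.9  3.6] w 0.0 g 1.9
n 8250 X [-104.8  -78.   -40.8] Y [-54.3 -34.3 -14.8] rect (array([-71.2, -34.5]), 68.0, 40.4, -0.8)
[-56.6 -65.7]
```

Call:
{"name": "arm_command", "arguments": {
  "moves": [
    [[0,0.002,0.013,0,0,0,0],[0,0.004,0.026,0,0,0,0],[0,0.0063,0.0395,0,0,0,0],[0,0.0068,0.043,0,0,0,0],[0,0.0068,0.043,0,0,0,0]]
  ]
}}

```text
clock: 19.6
tcp_pos: [558.7, 168.2, 5.9]
tcp_rot: [0.079, 0.997, -0.0, 0.0]
force: [-0.6, -5.9, 5.6]
gripper_width: 0.2
grip_force: 3.3
```

Call:
{"name": "arm_command", "arguments": {
  "moves": [
    [[0,0.0005,0.0035,0,0,0,0],[0,0.0011,0.007,0,0,0,0],[0,0.0011,0.007,0,0,0,0]]
  ]
}}

```text
clock: 19.98
tcp_pos: [559.0, 169.9, 5.9]
tcp_rot: [0.079, 0.997, -0.001, 0.0]
force: [-0.4, -7.0, 5.8]
gripper_width: -0.4
grip_force: 4.2
```

Run:
```python
from h import *
st();near();print(WF(r.state()["tcp_pos"]))
```

```text
t 19.98 tcp [559.  169.9   5.9] yaw 80.9 F [-0.4 -7.   5.8] w -0.4 g 4.2
n 8259 X [-104.7  -77.9  -40.7] Y [-40.1 -20.    0.1] rect (array([-70.7, -19.9]), 68.5, 41.3, -0.4)
[-56.5 -51.5]
```

Call:
{"name": "arm_command", "arguments": {
  "moves": [
    [[0,0.0005,0.0035,0,0,0,0],[0,0.0011,0.007,0,0,0,0],[0,0.0011,0.007,0,0,0,0]]
  ]
}}

```text
clock: 20.4
tcp_pos: [559.7, 171.0, 5.9]
tcp_rot: [0.08, 0.997, -0.002, 0.001]
force: [0.5, -11.8, 5.4]
gripper_width: 0.1
grip_force: 6.6
```

Call:
{"name": "arm_command", "arguments": {
  "moves": [
    [[0,0.0005,0.0035,0,0,0,0],[0,0.0011,0.007,0,0,0,0],[0,0.0011,0.007,0,0,0,0]]
  ]
}}

```text
clock: 20.78
tcp_pos: [559.8, 171.3, 5.9]
tcp_rot: [0.08, 0.997, -0.003, 0.0]
force: [-1.2, -21.0, 7.4]
gripper_width: 0.2
grip_force: 11.2
```

Call:
{"name": "arm_command", "arguments": {
  "moves": [
    [[0,-0.0026,-0.0165,0,0,0,0],[0,-0.0026,-0.0165,0.15,0,0,0],[0,-0.0026,-0.0165,0.2,0,0,0],[0,-0.2455,0.1334,0.2,0,0,0],[0,-0.2455,0.1334,0.2,0,0,0],[0,-0.2455,0.1334,0.2,0,0,0]]
  ]
}}

```text
clock: 21.52
tcp_pos: [484.6, 215.9, 65.6]
tcp_rot: [0.078, 0.997, 0.0, -0.0]
force: [0.7, 0.6, 1.0]
gripper_width: -0.1
grip_force: 0.0
```

Run:
```python
from h import *
st();near();print(WF(r.state()["tcp_pos"]))
```

```text
t 21.52 tcp [484.6 215.9  65.6] yaw 81.1 F [0.7 0.6 1. ] w -0.1 g 0.0
[-135.9  -17.9]
```

Call:
{"name": "arm_command", "arguments": {
  "moves": [
    [[0,-0.002,-0.0132,-0.1,0,0,0],[0,-0.002,-0.0132,-0.19,0,0,0],[0,-0.002,-0.0132,-0.198,0,0,0],[0,0.03,-0.0183,-0.198,0,0,0],[0,0.05,-0.0214,-0.198,0,0,0],[0,0.065,-0.0238,-0.198,0,0,0],[0,0.077,-0.0257,-0.198,0,0,0],[0,0.077,-0.0257,-0.198,0,0,0]]
  ]
}}

```text
clock: 22.58
tcp_pos: [508.8, 207.3, 6.5]
tcp_rot: [0.079, 0.997, 0.0, -0.0]
force: [-2.5, 0.8, 2.4]
gripper_width: 0.1
grip_force: 1.5
```

Run:
```python
from h import *
st();near();print(WF(r.state()["tcp_pos"]))
```

```text
t 22.57 tcp [508.8 207.3   6.5] yaw 81.0 F [-2.5  0.8  2.4] w 0.1 g 1.5
[-111.9  -22.4]
```

Now step +X until the force shows contact with the end stop.

Call:
{"name": "arm_command", "arguments": {
  "moves": [
    [[0,0.0033,-0.0005,0,0,0,0],[0,0.0066,-0.001,0,0,0,0],[0,0.0066,-0.001,0,0,0,0]]
  ]
}}

```text
clock: 23.0
tcp_pos: [510.3, 207.0, 6.4]
tcp_rot: [0.079, 0.997, 0.0, -0.001]
force: [-4.7, 0.2, 4.5]
gripper_width: 0.3
grip_force: 2.6
```

Call:
{"name": "arm_command", "arguments": {
  "moves": [
    [[0,0.0033,-0.0005,0,0,0,0],[0,0.0033,-0.0005,0,0,0,0]]
  ]
}}

```text
clock: 23.25
tcp_pos: [510.3, 207.0, 6.3]
tcp_rot: [0.078, 0.997, 0.0, -0.001]
force: [-8.8, 0.9, 6.2]
gripper_width: -0.2
grip_force: 4.5
```

Call:
{"name": "arm_command", "arguments": {
  "moves": [
    [[0,0.0033,-0.0005,0,0,0,0],[0,0.0033,-0.0005,0,0,0,0]]
  ]
}}

```text
clock: 23.5
tcp_pos: [510.4, 207.0, 6.2]
tcp_rot: [0.078, 0.997, 0.0, -0.002]
force: [-12.5, 3.1, 10.2]
gripper_width: -0.1
grip_force: 6.5
```

Call:
{"name": "arm_command", "arguments": {
  "moves": [
    [[0,-0.033,0.005,0,0,0,0],[0,-0.033,0.005,0.2,0,0,0],[0,-0.033,0.005,0.4,0,0,0],[1,0.1,-0.19,0.45,0,0,0],[1,0.1,-0.19,0.45,0,0,0],[1,0.1,-0.19,0.45,0,0,0]]
  ]
}}

```text
clock: 24.25
tcp_pos: [543.0, 149.1, 140.8]
tcp_rot: [0.08, 0.997, -0.0, -0.0]
force: [-0.7, -0.3, -0.8]
gripper_width: 54.1
grip_force: 0.0
```

Run:
```python
from h import *
st();near();d=cap("wrist");cv2.imwrite("pics/w5.png",d["img"][:,:,::-1])
blobs(d,grey(d),5,17.5,15,200,(350,700,-300,100))
d=cap("top");blobs(d,grey(d),5,25,15,60,(350,700,-300,250))
go(443.4,-204.3,8,77)
```

```text
t 24.25 tcp [543.  149.1 140.8] yaw 80.9 F [-0.7 -0.3 -0.8] w 54.1 g 0.0
n 3455 X [-100.   -56.9   -1.5] Y [-40.  -20.9   0.3] rect (array([-50. , -19.8]), 100.8, 40.6, 0.1)
px 315.0 237.0 n 378 z 14.0 [ 444.3 -199.5] 99.6 39.6 -13.4
to (443.4, -204.3, 8, 77) shares [-0.3288 -1.1821 -0.4417] turn -0.0111
```

View pics/w5.png

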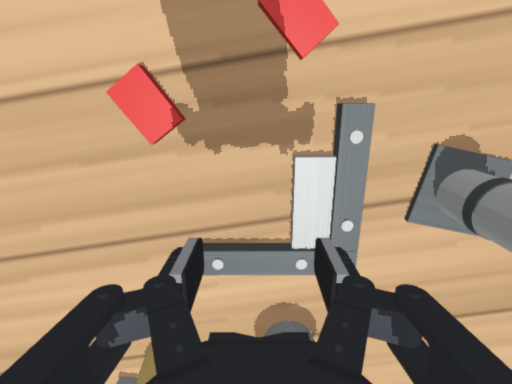

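The picture shows the first blank flush in the corner at (313,202); the measured centre is (-50,-20). Next is the second blank.

Call:
{"name": "arm_command", "arguments": {
  "moves": [
    [[1,-0.05,-0.2,0.1,0,0,0],[1,-0.2,-0.6,0.1,0,0,-0.011],[1,-0.329,-1,0.1,0,0,-0.011],[1,-0.329,-1,0.1,0,0,-0.011],[1,-0.329,-1,0.1,0,0,-0.011],[1,-0.329,-1,0.1,0,0,-0.011],[1,-0.329,-1,0.1,0,0,-0.011]]
  ]
}}

```text
clock: 25.28
tcp_pos: [444.0, -150.0, 171.0]
tcp_rot: [0.114, 0.994, 0.0, -0.0]
force: [-0.1, 0.8, 0.1]
gripper_width: 85.3
grip_force: 0.0
```

Call:
{"name": "arm_command", "arguments": {
  "moves": [
    [[1,0,-0.182,0,0,0,0],[1,0,-0.182,0,0,0,0]]
  ]
}}

```text
clock: 25.52
tcp_pos: [445.2, -205.5, 170.9]
tcp_rot: [0.113, 0.994, -0.0, -0.0]
force: [0.5, 1.1, 0.6]
gripper_width: 85.4
grip_force: 0.0
```

Run:
```python
from h import *
st();d=cap("wrist");blobs(d,grey(d),5,17.5,15,200,(350,700,-300,-100));go(443.4,-204.3,8,77)
```

```text
t 25.52 tcp [ 445.2 -205.5  170.9] yaw 77.0 F [0.5 1.1 0.6] w 85.4 g 0.0
px 260.0 174.0 n 3163 z 15.5 [ 443.  -204.5] 99.3 39.9 -13.1
to (443.4, -204.3, 8, 77) shares [-4.600e-03 -4.000e-04 -5.426e-01] turn -0.0001
```

Call:
{"name": "arm_command", "arguments": {
  "moves": [
    [[1,-0.006,0.002,-0.2,0,0,0],[1,-0.006,0.002,-0.4,0,0,0],[1,-0.006,0.002,-0.52,0,0,0],[1,-0.006,0.002,-0.542,0,0,0],[1,-0.006,0.002,-0.542,0,0,0],[0,-0.006,0.002,-0.542,0,0,0],[0,-0.006,0.002,-0.542,0,0,0],[0,-0.006,0.002,-0.542,0,0,0],[0,-0.006,0.002,-0.542,0,0,0],[0,-0.006,0.002,-0.542,0,0,0]]
  ]
}}

```text
clock: 26.82
tcp_pos: [443.0, -204.5, 10.3]
tcp_rot: [0.113, 0.994, -0.0, 0.001]
force: [-3.4, 4.0, 17.2]
gripper_width: 35.6
grip_force: 98.2
```

Call:
{"name": "arm_command", "arguments": {
  "moves": [
    [[0,0,0,0.1,0,0,0],[0,0,0,0.25,0,0,0],[0,0,0.2,0.4,0,0,0],[0,0.1,0.4,0.4,0,0,0.011],[0,0.2,0.6,0.4,0,0,0.011],[0,0.3,0.8,0.4,0,0,0.011],[0,0.367,1,0.4,0,0,0.011],[0,0.367,1,0.4,0,0,0.011],[0,0.367,1,0.4,0,0,0.011]]
  ]
}}

```text
clock: 27.95
tcp_pos: [552.4, 97.3, 128.1]
tcp_rot: [0.077, 0.997, -0.0, -0.001]
force: [-0.2, -0.2, -5.2]
gripper_width: 35.2
grip_force: 101.6
```

Run:
```python
from h import *
st();p=FW(-57,-86);go(*p,110,81);go(*p,9,81)
```

```text
t 27.95 tcp [552.4  97.3 128.1] yaw 81.1 F [-0.2 -0.2 -5.2] w 35.2 g 101.6
to (np.float64(553.1507), np.float64(135.87260000000003), 110, 81) shares [ 0.0025  0.1287 -0.0602] turn -0.0003
to (np.float64(553.1507), np.float64(135.87260000000003), 9, 81) shares [ 0.0025  0.1287 -0.3969] turn -0.0003
```

Call:
{"name": "arm_command", "arguments": {
  "moves": [
    [[0,0.0025,0.129,-0.05,0,0,0],[0,0.0025,0.129,-0.1,0,0,0],[0,0.0025,0.129,-0.25,0,0,0],[0,0.0025,0.129,-0.36,0,0,0],[0,0.0025,0.129,-0.394,0,0,0],[0,0.0025,0.129,-0.394,0,0,0],[0.55,0.0025,0.129,-0.394,0,0,0],[0.55,0.0025,0.129,-0.394,0,0,0],[0.55,0.0025,0.129,-0.3,0,0,0],[0.55,0.0025,0.129,-0.12,0,0,0]]
  ]
}}

```text
clock: 29.2
tcp_pos: [552.5, 134.1, 92.4]
tcp_rot: [0.079, 0.997, -0.0, -0.002]
force: [1.2, -0.1, 0.4]
gripper_width: 47.1
grip_force: 0.0
```

Run:
```python
from h import *
st();near();p=WF(r.state()["tcp_pos"]);print(p);w=FW(-52,-142);go(*w,90,81);go(*w,6,81)
```

```text
t 29.2 tcp [552.5 134.1  92.4] yaw 81.0 F [ 1.2 -0.1  0.4] w 47.1 g 0.0
n 5342 X [-105.6  -60.7   -5.9] Y [-109.4  -89.7  -70. ] rect (array([-55.5, -89.8]), 100.6, 40.0, -0.2)
n 4968 X [-99.9 -58.4  -1.6] Y [-39.9 -18.7   0.3] rect (array([-50.1, -19.8]), 99.9, 40.8, 0.0)
[-54.1 -86.9]
to (np.float64(549.3308), np.float64(79.77940000000001), 90, 81) shares [-0.0217 -0.1825 -0.0358] turn 0.0001
to (np.float64(549.3308), np.float64(79.77940000000001), 6, 81) shares [-0.0217 -0.1825 -0.3158] turn 0.0001
```

Call:
{"name": "arm_command", "arguments": {
  "moves": [
    [[0,-0.0315,-0.181,0,0,0,0],[0,-0.0315,-0.181,0,0,0,0],[0,-0.0315,-0.181,0,0,0,0],[0,-0.0315,-0.181,-0.15,0,0,0],[0,-0.0315,-0.181,-0.27,0,0,0],[0,-0.0315,-0.181,-0.288,0,0,0],[0,-0.0315,-0.181,-0.288,0,0,0]]
  ]
}}

```text
clock: 30.12
tcp_pos: [544.3, 80.6, 6.8]
tcp_rot: [0.078, 0.997, 0.0, 0.0]
force: [0.6, -0.8, 0.6]
gripper_width: 0.1
grip_force: 0.0
```

Call:
{"name": "arm_command", "arguments": {
  "moves": [
    [[0,0.0078,0.049,0,0,0,0],[0,0.011,0.069,0,0,0,0],[0,0.014,0.089,0,0,0,0],[0,0.017,0.109,0,0,0,0],[0,0.0204,0.129,0,0,0,0],[0,0.0235,0.149,0,0,0,0],[0,0.0258,0.163,0,0,0,0],[0,0.0258,0.163,0,0,0,0]]
  ]
}}

```text
clock: 31.12
tcp_pos: [552.2, 128.8, 7.2]
tcp_rot: [0.079, 0.997, -0.001, 0.001]
force: [-1.2, -4.4, 4.7]
gripper_width: -0.0
grip_force: 2.9
```

Run:
```python
from h import *
st();near();p=WF(r.state()["tcp_pos"]);print(p)
```

```text
t 31.12 tcp [552.2 128.8   7.2] yaw 81.0 F [-1.2 -4.4  4.7] w -0.0 g 2.9
n 8152 X [-105.5  -78.4  -40.7] Y [-81.9 -62.  -42.7] rect (array([-71.8, -62.4]), 67.8, 40.2, -1.0)
n 9636 X [-100.   -66.5  -15.4] Y [-39.9 -18.9   0.2] rect (array([-55.6, -19.8]), 89.3, 41.4, -0.1)
[-56.9 -93.2]
```

About 2 mm left; step on until the force rises.

Call:
{"name": "arm_command", "arguments": {
  "moves": [
    [[0,0.0005,0.0035,0,0,0,0],[0,0.0011,0.007,0,0,0,0],[0,0.0011,0.007,0,0,0,0]]
  ]
}}

```text
clock: 31.55
tcp_pos: [552.4, 130.4, 7.2]
tcp_rot: [0.079, 0.997, -0.001, 0.001]
force: [-1.1, -5.9, 5.3]
gripper_width: 0.1
grip_force: 4.0
```

Call:
{"name": "arm_command", "arguments": {
  "moves": [
    [[0,0.0005,0.0035,0,0,0,0],[0,0.0008,0.005,0,0,0,0],[0,0.0008,0.005,0,0,0,0]]
  ]
}}

```text
clock: 31.92
tcp_pos: [552.7, 131.4, 7.2]
tcp_rot: [0.079, 0.997, -0.001, 0.001]
force: [-2.4, -9.1, 5.9]
gripper_width: -0.2
grip_force: 5.3
```

Call:
{"name": "arm_command", "arguments": {
  "moves": [
    [[0,0.0005,0.0035,0,0,0,0],[0,0.0005,0.0035,0,0,0,0]]
  ]
}}

```text
clock: 32.17
tcp_pos: [553.1, 131.9, 7.2]
tcp_rot: [0.079, 0.997, -0.002, 0.001]
force: [-0.7, -11.2, 4.2]
gripper_width: -0.5
grip_force: 6.4
```

Call:
{"name": "arm_command", "arguments": {
  "moves": [
    [[0,0.0005,0.0035,0,0,0,0],[0,0.0005,0.0035,0,0,0,0]]
  ]
}}

```text
clock: 32.42
tcp_pos: [553.1, 132.2, 7.2]
tcp_rot: [0.08, 0.997, -0.003, 0.001]
force: [-1.5, -16.8, 6.1]
gripper_width: 0.3
grip_force: 8.7
```

Run:
```python
from h import *
st();near();p=WF(r.state()["tcp_pos"]);print(p);go(*FW(-135,-60),70,81);go(*FW(-135,-60),6,81)
```

```text
t 32.42 tcp [553.1 132.2   7.2] yaw 80.9 F [ -1.5 -16.8   6.1] w 0.3 g 8.7
n 17691 X [-105.2  -72.9  -18.8] Y [-79.1 -36.8  -0.2] rect (array([-58.9, -39.3]), 93.7, 80.7, 0.2)
[-56.5 -89.7]
to (np.float64(480.1764999999999), np.float64(173.752), 70, 81) shares [-0.243   0.1388  0.2092] turn 0.0004
to (np.float64(480.1764999999999), np.float64(173.752), 6, 81) shares [-0.243   0.1388 -0.0041] turn 0.0004
```

Call:
{"name": "arm_command", "arguments": {
  "moves": [
    [[0,-0.003,-0.02,0,0,0,0],[0,-0.003,-0.02,0.15,0,0,0],[0,-0.003,-0.02,0.21,0,0,0],[0,-0.243,0.139,0.21,0,0,0],[0,-0.243,0.139,0.21,0,0,0],[0,-0.243,0.139,0.21,0,0,0],[0,-0.243,0.139,0.1,0,0,0],[0,-0.243,0.139,0.01,0,0,0],[0,-0.243,0.139,-0.003,0,0,0],[0,-0.243,0.139,-0.003,0,0,0]]
  ]
}}

```text
clock: 33.72
tcp_pos: [480.4, 176.2, 5.7]
tcp_rot: [0.079, 0.997, 0.0, 0.0]
force: [-1.0, -1.1, -0.1]
gripper_width: -0.1
grip_force: 0.0
```

Call:
{"name": "arm_command", "arguments": {
  "moves": [
    [[0,0.033,-0.005,0,0,0,0],[0,0.05,-0.008,0,0,0,0],[0,0.063,-0.01,0,0,0,0],[0,0.074,-0.0117,0,0,0,0],[0,0.074,-0.0117,0,0,0,0]]
  ]
}}

```text
clock: 34.35
tcp_pos: [501.0, 172.8, 5.3]
tcp_rot: [0.079, 0.997, 0.0, -0.001]
force: [-4.6, 0.9, 3.2]
gripper_width: 0.2
grip_force: 2.1
```

Run:
```python
from h import *
st();p=WF(r.state()["tcp_pos"]);print(p)
```

```text
t 34.35 tcp [501.  172.8   5.3] yaw 81.0 F [-4.6  0.9  3.2] w 0.2 g 2.1
[-114.3  -57.6]
```

Call:
{"name": "arm_command", "arguments": {
  "moves": [
    [[0,0.005,-0.0008,0,0,0,0],[0,0.01,-0.0016,0,0,0,0],[0,0.01,-0.0016,0,0,0,0]]
  ]
}}

```text
clock: 34.72
tcp_pos: [503.8, 172.4, 5.3]
tcp_rot: [0.079, 0.997, -0.0, -0.001]
force: [-4.7, 0.8, 3.7]
gripper_width: 0.2
grip_force: 2.6
```

Call:
{"name": "arm_command", "arguments": {
  "moves": [
    [[0,0.0033,-0.0005,0,0,0,0],[0,0.005,-0.0008,0,0,0,0],[0,0.005,-0.0008,0,0,0,0]]
  ]
}}

```text
clock: 35.1
tcp_pos: [504.8, 172.3, 5.3]
tcp_rot: [0.079, 0.997, 0.0, -0.001]
force: [-7.4, 0.3, 6.5]
gripper_width: 0.0
grip_force: 3.8
```

Call:
{"name": "arm_command", "arguments": {
  "moves": [
    [[0,0.0033,-0.0005,0,0,0,0],[0,0.0033,-0.0005,0,0,0,0]]
  ]
}}

```text
clock: 35.35
tcp_pos: [504.8, 172.3, 5.3]
tcp_rot: [0.078, 0.997, 0.0, -0.002]
force: [-10.7, 2.9, 7.8]
gripper_width: 0.4
grip_force: 5.7
```

Call:
{"name": "arm_command", "arguments": {
  "moves": [
    [[0,0.0033,-0.0005,0,0,0,0],[0,0.0033,-0.0005,0,0,0,0]]
  ]
}}

```text
clock: 35.6
tcp_pos: [504.9, 172.2, 5.2]
tcp_rot: [0.078, 0.997, 0.0, -0.003]
force: [-15.1, 2.6, 11.3]
gripper_width: -0.2
grip_force: 7.6
```

Run:
```python
from h import *
st();p=WF(r.state()["tcp_pos"]);print(p)
```

```text
t 35.6 tcp [504.9 172.2   5.2] yaw 81.0 F [-15.1   2.6  11.3] w -0.2 g 7.6
[-110.4  -57.6]
```

Call:
{"name": "arm_command", "arguments": {
  "moves": [
    [[0,-0.033,0.005,0,0,0,0],[0,-0.033,0.005,0.2,0,0,0],[0,-0.033,0.005,0.4,0,0,0],[0,-0.033,0.005,0.6,0,0,0],[0,0.12,-0.05,0.8,0,0,0],[0,0.12,-0.05,0.8,0,0,0],[0,0.12,-0.05,0.8,0,0,0]]
  ]
}}

```text
clock: 36.48
tcp_pos: [545.2, 156.5, 245.9]
tcp_rot: [0.079, 0.997, 0.0, 0.001]
force: [0.4, -0.7, -0.7]
gripper_width: 0.3
grip_force: 0.0
```

Run:
```python
from h import *
st();near();d=cap("wrist");cv2.imwrite("pics/w6.png",d["img"][:,:,::-1])
P=world(d);m=(P[...,2]>155)&(P[...,2]<185)&(P[...,1]>280)&(P[...,1]<420)
print("cap",m.sum(),np.median(P[m],0).round(1),np.percentile(P[m],[2,98],axis=0).round(1).tolist())
v,u=np.nonzero(m);print(rect(onplane(d,np.c_[u,v],170)[:,:2]))
```

```text
t 36.48 tcp [545.2 156.5 245.9] yaw 80.9 F [ 0.4 -0.7 -0.7] w 0.3 g 0.0
n 4096 X [-100.   -53.5    0. ] Y [-79.7 -39.8   0.1] rect (array([-49.7, -39.8]), 100.8, 80.5, -0.1)
cap 944 [580.4 349.6 169.8] [[572.2, 339.4, 156.3], [593.2, 362.8, 171.6]]
(array([579.5, 348. ]), 37.7, 23.0, 54.1)
```

View pics/w6.png

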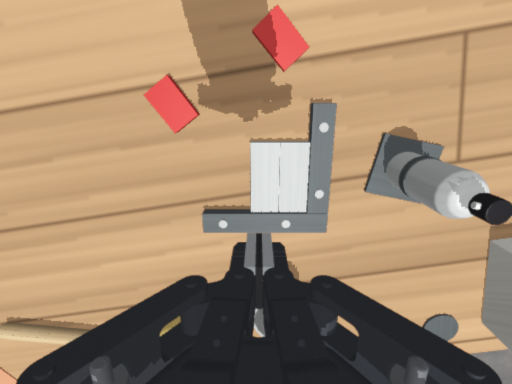

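Both blanks sit flush in the corner at (280,177): 100.8 × 80.5 mm measured, centre (-50,-40). Now the cap, at (490,207).

Call:
{"name": "arm_command", "arguments": {
  "moves": [
    [[0,0.1,0.55,0.05,0,0,0],[0,0.1,0.55,0.05,0,0,0],[0,0.1,0.55,0.05,0,0,0],[0,0.1,0.55,0.05,0,0,0]]
  ]
}}

```text
clock: 37.08
tcp_pos: [573.3, 324.8, 258.4]
tcp_rot: [0.077, 0.997, -0.0, -0.001]
force: [0.2, -0.6, 0.2]
gripper_width: -0.4
grip_force: 0.0
```

Run:
```python
from h import *
st();d=cap("wrist");cv2.imwrite("pics/w7.png",d["img"][:,:,::-1])
P=world(d);m=(P[...,2]>166.5)&(P[...,2]<175)&(P[...,1]>280)&(P[...,1]<420)&(P[...,0]<620)
v,u=np.nonzero(m);c=rect(onplane(d,np.c_[u,v],170)[:,:2]);print(m.sum(),np.median(P[m],0).round(1),c,u.mean(),v.mean())
go(*c[0],185)
```

```text
t 37.08 tcp [573.3 324.8 258.4] yaw 81.2 F [ 0.2 -0.6  0.2] w -0.4 g 0.0
527 [582.7 354.1 170.4] (array([582.8, 354.2]), 23.6, 22.2, -7.4) 294.38899430740037 203.7931688804554
to (np.float64(582.8), np.float64(354.2), 185, None) shares [ 0.0318  0.1034 -0.2455] turn 0.0
```

View pics/w7.png

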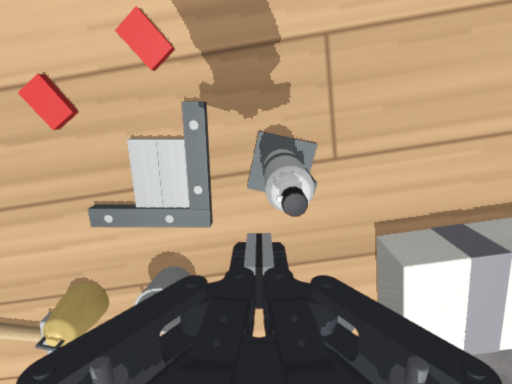

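The cap is at (294,204): 23 mm across, height 170 mm. I'll go above it and press.

Call:
{"name": "arm_command", "arguments": {
  "moves": [
    [[0,0.0318,0.1034,0,0,0,0],[0,0.0318,0.1034,-0.1,0,0,0],[0,0.0318,0.1034,-0.2,0,0,0],[0,0.0318,0.1034,-0.245,0,0,0],[0,0.0318,0.1034,-0.245,0,0,0],[0,0.0318,0.1034,-0.245,0,0,0]]
  ]
}}

```text
clock: 37.88
tcp_pos: [584.2, 352.6, 188.2]
tcp_rot: [0.079, 0.997, 0.0, 0.001]
force: [0.8, -0.2, -0.2]
gripper_width: 0.0
grip_force: 0.0
```

Call:
{"name": "arm_command", "arguments": {
  "moves": [
    [[0,0,0,-0.03,0,0,0],[0,0,0,-0.045,0,0,0],[0,0,0,-0.055,0,0,0],[0,0,0,-0.065,0,0,0],[0,0,0,-0.072,0,0,0],[0,0,0,-0.072,0,0,0]]
  ]
}}

```text
clock: 38.62
tcp_pos: [583.7, 352.9, 165.6]
tcp_rot: [0.079, 0.997, 0.0, 0.0]
force: [-2.1, -0.4, 4.9]
gripper_width: -0.2
grip_force: 2.5
```

Call:
{"name": "arm_command", "arguments": {
  "moves": [
    [[0,0,0,-0.005,0,0,0],[0,0,0,-0.01,0,0,0],[0,0,0,-0.013,0,0,0],[0,0,0,-0.013,0,0,0]]
  ]
}}

```text
clock: 39.12
tcp_pos: [583.7, 352.8, 162.2]
tcp_rot: [0.079, 0.997, 0.0, 0.0]
force: [-3.5, -1.5, 6.8]
gripper_width: -0.2
grip_force: 3.7
```

Call:
{"name": "arm_command", "arguments": {
  "moves": [
    [[0,0,0,-0.003,0,0,0],[0,0,0,-0.003,0,0,0]]
  ]
}}

```text
clock: 39.38
tcp_pos: [583.8, 352.8, 162.1]
tcp_rot: [0.079, 0.997, 0.0, 0.001]
force: [-3.9, -2.5, 11.2]
gripper_width: 0.3
grip_force: 5.9
```

Call:
{"name": "arm_command", "arguments": {
  "moves": [
    [[0,0,0,-0.003,0,0,0],[0,0,0,-0.003,0,0,0]]
  ]
}}

```text
clock: 39.62
tcp_pos: [583.8, 352.8, 162.0]
tcp_rot: [0.079, 0.997, 0.001, 0.001]
force: [-5.7, -3.9, 16.7]
gripper_width: -0.2
grip_force: 8.4
```

Fully down: the tool stops at z = 162 while the force climbs past 8 N. Release it and check everything.

Call:
{"name": "arm_command", "arguments": {
  "moves": [
    [[0,0,0,0.02,0,0,0],[0,0,0,0.1,0,0,0],[0,0,0,0.25,0,0,0],[0,-0.1,-0.2,0.3,0,0,0],[0,-0.15,-0.4,0.3,0,0,0],[0,-0.15,-0.5,0.3,0,0,0],[0,-0.15,-0.5,0.3,0,0,0]]
  ]
}}

```text
clock: 40.5
tcp_pos: [538.8, 200.8, 250.1]
tcp_rot: [0.08, 0.997, 0.0, 0.0]
force: [-0.4, 0.0, 0.3]
gripper_width: -0.2
grip_force: 0.0
```

Run:
```python
from h import *
st();near();d=cap("wrist");cv2.imwrite("pics/w8.png",d["img"][:,:,::-1])
P=world(d);m=(P[...,2]>155)&(P[...,2]<180)&(P[...,1]>280)&(P[...,1]<420)&(P[...,0]<620)
print("cap top z",np.percentile(P[m][:,2],[50,95,99]).round(1))
d=cap("side");cv2.imwrite("pics/side1.png",cv2.resize(d["img"][:,:,::-1],(800,600)))
blobs(d,grey(d),3,30,15,60)
```

```text
t 40.5 tcp [538.8 200.8 250.1] yaw 80.8 F [-0.4  0.   0.3] w -0.2 g 0.0
n 3865 X [-99.7 -53.   -0.6] Y [-79.5 -39.7  -0. ] rect (array([-50. , -39.9]), 100.7, 80.3, -0.0)
cap top z [169.8 171.4 171.9]
px 232.0 161.0 n 534 z 14.9 [566.8 179.8] 97.2 74.4 -9.4
px 209.0 335.0 n 359 z 20.0 [ 489.7 -384.7] 57.8 37.4 -3.2
px 243.0 338.0 n 365 z 20.1 [ 570.3 -397.9] 58.6 37.9 -6.8
```

View pics/side1.png

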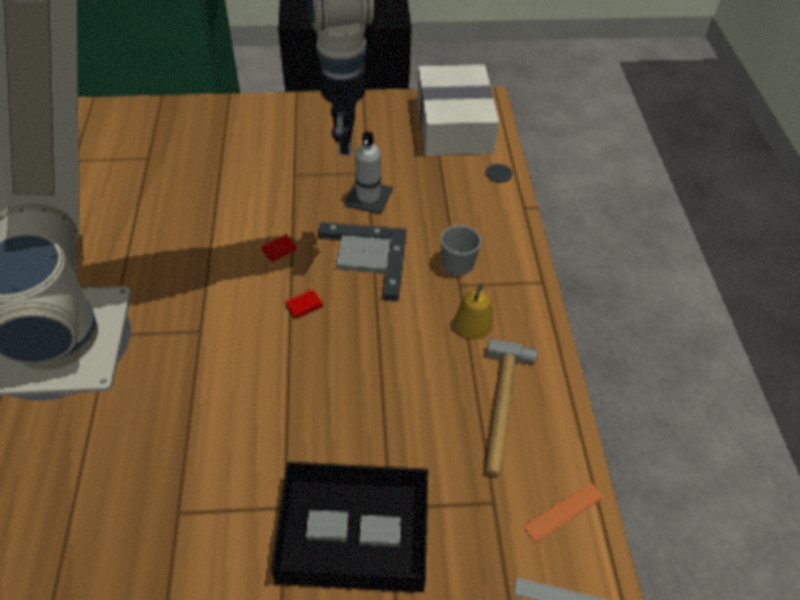

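The side view shows both blanks squared in the corner at (365,252) and both offcuts in the crate at (328,525) and (381,530). The cap is up again and the bystanders haven't moved.

```bash
python3 -c "
from cell import r
print(r.job_done())"
```

```text
the job is handed in; nothing more can be done
None
```

The job is handed in: both blanks present are squared in the fence corner, both offcuts are in the crate, and the cap was then pressed fully down and came back up; the last pictures show nothing else disturbed.

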